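# Put the lacquer containers back on their own drip boards

### The arm

A 6-joint arm with a two-finger parallel gripper is mounted at the origin on the work surface. World frame = base frame: x ahead of the robot, y to its left, z up, the work surface at z = 0. Lengths are in m, angles in degrees, forces in N, time in s.
With the tool pointing down it reaches from about 0.275 to 0.975 m from the base axis. Payload 8.4 kg.
Tool frame: the origin (TCP) lies between the finger pads; the fingertips stand 17 mm ahead of it and the grasp point (between the pads) lies 2 mm behind it (tip_extent is the distance from the TCP to the fingertips, in m); z points along the fingers, y is the line along which they close (so a half turn about z gives the same grasp; the last joint's range is limited). The gripper opens to 92 mm and grips with 3 to 60 N. Pads are 20 mm wide; open, the fingers measure 128 mm over their backs; the gripper's body (75 mm by 189 mm) begins 69 mm behind the grasp point.
Start: joints at [-73.82, 20.225, 93.587, -0, 66.188, -0.138], TCP at [0.176, -0.6, 0.232] pointing down, gripper open.
Joint ranges: [-150.9, 150.9], [-52.94, 120.26], [3.33, 152.33], [-74.26, 254.26], [0, 154.13], [-172.89, 172.89]. Speed limits (degrees/s): [127.2, 127.2, 159.86, 180, 180, 180].

### API

Orientations are given as [roll, pitch, yaw] about the fixed x, y, z axes, in that order (R = Rz(yaw) Ry(pitch) Rx(roll)).
In Python, from cell import * gives the robot as it stands. The module is installed in compiled form; this text tells all that it offers.
- The arm moves only by the tool play_rows, never from a script. Its argument "plan" is a list of rows, each a list of 7 numbers: the shift along the tool's x, y, z in m, then the turn, a rotation vector about the tool's x, y, z in rad, then the opening, from 0 (shut) to 1 (fully open). A call has 1 to 12 rows; each row shifts and turns the commanded pose from where the row before left it, along the tool's axes as they then stand; what a row does not reach is not made up. A row lasts 1/12 s, in which the tool goes at most 41.7 mm and 7.16 degrees, less where a joint would pass 70% of its speed; a pose out of reach is approached as far as the arm can. A call with a gripper value outside its range is refused whole. The fingers move at their own pace and stop on an object; "force" is the grip in N (left out, the last holds). Time passes only in rows, so rows that do not move let the fingers close. It gives the time, the measured TCP pose, the force, the opening and the grip force at its end, in the units of the state.
- get_obs(): the state, without advancing time (a new reading comes with each control period).
- grab_frame(name): name is "scene" or "top"; returns a dict with "color" (384x512x3 uint8, red, green, blue), "z_map" (384x512 float32, m along the optical axis (not along the pixel's ray), 0 where there is no reading), "mtx" (3x3 intrinsics, pixels), "R" (3x3) and "t" (3): a world point X has camera coordinates R X + t. Camera axes: x right, y down, z forward; pixel columns grow to the right and rows downward; lengths in m; the calibration is good to about 2 mm. A picture is of the moment at which its call begins.
- close_job(): hands the job in; it is judged then, once.
Trained networks look in a picture, given as the dict that the camera call returned (one of the last four; its "shot" number tells which), for a name from the list of things; names that differ only in an ending like _2 or _b are one class to them, and where a whole thing is asked for, a point or a joint stands for the part that bears it (a point fixed in the world has none). Each returns a list of dicts, best first, with "p" (0 to 1); they miss things now and then, are a little off and sometimes report something else, mostly with a low value. They report only what shows in the picture. A call takes as long as a camera call. They do not tell look-alikes from the thing itself.
- outline_of(picture, thing): "region" (384x512 bool, what is visible of it) and "extent" ([centre column, centre row, width, height] in pixels, round what is visible of it).
The state is a dict: "time": time; "qpos": joint angles; "dq": joint speeds; "effort": joint torques, N m; "eef_pos": TCP position; "tool_rot": TCP orientation; "force": force on the tool from outside, world axes, zero at the start; "ft_torque": the same for the moment, N m; "opening": finger opening in m; "gripper_force": force on a finger pad.
Only numpy, scipy, OpenCV 4.12 (cv2) and the standard library are available. Lean on these libraries where they do the work, as an engineer would, in place of code of your own. Each camera call takes 0.05 s, during which the arm holds its last target. There are 200 camera calls.

### The job

The round tin, the square pot and the oblong can are standing on one another's wooden drip boards: put each back in the middle of the board of its own shape, the can lengthwise along its board, all standing upright and let go. One of them has to wait meanwhile on the empty grey slate; their undersides are sticky, so never set one on the bare bench. Keep them upright all the time, and leave the brush, the spatula and the whetstone where they lie.

Things in the scene. Friction and masses are not known exactly. Their poses are not given: they have to be found in the camera images.
- tin: Round lidded steel tin, 58 mm diameter (the lid's bead 60 mm, look only), 48 mm tall, about 0.22 kg. Its own place is the round board. Starts upright in about the middle of a board that is not its own. Origin at the centre of its underside, z up.
- pot: Square lidded white ceramic pot, 50 x 50 mm, straight walls to 40 mm height, then a 44 mm lid to 46 mm and a knob of 14 mm diameter to 56 mm; about 0.24 kg. x and y are square to its sides. Its own place is the square board. Starts upright in about the middle of a board that is not its own. Origin at the centre of its underside, z up.
- can: Oblong bare metal can, 74 mm long (x) by 36 mm wide (y), 60 mm tall, plus a black screw cap of 20 mm diameter near one end to 72 mm; about 0.25 kg. Its own place is the oblong board, long side along the board's long side (either way round). Starts upright in about the middle of a board that is not its own. Origin at the centre of its underside, z up.
- board_round: Round light wooden board, 110 mm diameter. Fixed, 12 mm thick, origin at the centre of its underside on the bench (top face at 12 mm), z up.
- board_square: Square light wooden board, 96 x 96 mm. Fixed, 12 mm thick, origin at the centre of its underside on the bench (top face at 12 mm), z up.
- board_oblong: Oblong light wooden board, 130 mm long (x) by 80 mm wide (y). Fixed, 12 mm thick, origin at the centre of its underside on the bench (top face at 12 mm), z up.
- slate: Square grey slate slab, 100 x 100 mm, empty at the start: the free spot. Fixed, 12 mm thick, origin at the centre of its underside on the bench (top face at 12 mm), z up.
- brush: Flat lacquer brush with a red handle, 160 mm long (x), 26 mm wide, 12 mm high, lying loose on the bench; origin on the bench below the middle of its length. Leave it alone.
- spatula: Wooden spatula, 160 mm long (x), up to 28 mm wide, 8 mm high, lying loose on the bench; origin on the bench, 70 mm from the tip of its blade (+x). Leave it alone.
- stone: Pale whetstone, 120 mm long (x) by 30 mm wide, 16 mm high, lying loose on the bench; origin at the centre of its underside. Leave it alone.
Things that resemble listed ones, but are neither listed nor needed, are in the scene too. What is shaped like the board_round but black or yellow is not meant. What is shaped like the pot but red is not meant.

How it is judged (in metres and radians):
On the way:
1. one of the three containers stands released and upright on the slate (((horizontal distance between tin and slate below 0.045 m and z of tin in the frame of slate between 0.008 and 0.016 m and contact force between tin and the fingers below 0.1 N and angle between tin's own z axis and vertical below 0.1 rad) or (horizontal distance between pot and slate below 0.045 m and z of pot in the frame of slate between 0.008 and 0.016 m and contact force between pot and the fingers below 0.1 N and angle between pot's own z axis and vertical below 0.1 rad) or (horizontal distance between can and slate below 0.045 m and z of can in the frame of slate between 0.008 and 0.016 m and contact force between can and the fingers below 0.1 N and angle between can's own z axis and vertical below 0.1 rad))), for 0.2 s.
At the end, for the whole second after the job is handed in: Tin on the round, pot on the square, can on the oblong board: each centre within 12 mm of its board's centre, underside within 4 mm of the board's top, upright within 0.1 rad, at rest (under 0.02 m/s), released; the can's length within 0.26 rad of the board's (horizontal distance between tin and board_round below 0.012 m and z of tin in the frame of board_round between 0.008 and 0.016 m and angle between each of tin, pot, can's own z axis and vertical below 0.1 rad and linear speed of each of tin, pot, can below 0.02 m/s and contact force between each of tin, pot, can and the fingers below 0.1 N and horizontal distance between pot and board_square below 0.012 m and z of pot in the frame of board_square between 0.008 and 0.016 m and horizontal distance between can and board_oblong below 0.012 m and z of can in the frame of board_oblong between 0.008 and 0.016 m and angle between the x axis of can and the x axis of board_oblong, either way round below 0.26 rad); the robot touches nothing.
It fails at once if a container is set on the bare bench or held below the boards' tops (underside lower than 6 mm above the bench) (height (world z) of any of tin, pot, can below 0.006 m).
It fails at once if a container is tipped by more than 0.5 rad (angle between any of tin, pot, can's own z axis and vertical above 0.5 rad).
It fails at once if the brush, the spatula or the whetstone is shifted by more than 20 mm (distance of any of brush, spatula, stone from where it was at the start of the episode above 0.02 m).
It also fails if it takes over 122 s, if anything falls off the work surface, if the arm or the gripper's body presses on something with over 40 N, if the wrist force passes 120 N, or if a joint passes its speed limit or range.

## Working session

There is one attempt and no reset: what is moved stays moved. The work goes in short steps, Python scripts to look and compute and a tool call to move; the robot and the scene stay as the last step left them, time stands still between calls to the robot, and variables do not carry over. Pictures are saved under pics/ and viewed, at most 14 in all, crops included, and the job is handed in when it is done.

Besides the shell and the picture viewer there is one more tool, called by a JSON object that holds its "fn" and its "kwargs", one argument or row to a line. play_rows: Moves the arm, as the interface text tells. Its arguments: {"type":"object","properties":{"plan":{"type":"array","items":{"type":"array","items":{"type":"number"}}},"force":{"type":"number"}},"required":["plan"]}

```bash
mkdir -p pics
cat > h.py <<'E'
from cell import *
import numpy as np, cv2
def cloud(f):
    z=f["z_map"];K=np.array(f["mtx"]);v,u=np.mgrid[0:384,0:512]
    c=np.stack([(u-K[0,2])/K[0,0]*z,(v-K[1,2])/K[1,1]*z,z],-1)
    return (c-np.array(f["t"]))@np.array(f["R"])
def save(f,n,s=1): cv2.imwrite("pics/"+n,cv2.resize(f["color"][:,:,::-1],None,fx=s,fy=s))
E
python3 - <<'E'
from h import *
o=get_obs();print({k:o[k] for k in("time","eef_pos","tool_rot","opening")})
for cam in("top","scene"):
    f=grab_frame(cam);save(f,cam+"0.png",1.5);P=cloud(f)
    for n in "tin pot can board_round board_square board_oblong slate brush spatula stone".split():
        for d in outline_of(f,n)[:4]:
            m=d["region"]&(f["z_map"]>0);p=P[m]
            if len(p)<5: continue
            zt=np.percentile(p[:,2],90)
            q=p[abs(p[:,2]-np.median(p[:,2]))<.006][:,:2].astype(np.float32)
            r=cv2.minAreaRect(q*1000)
            print(cam,n,round(d["p"],2),np.round(d["extent"]),"n",len(p),"z",np.round([np.median(p[:,2]),zt],3),"rect",np.round(r[0]),np.round(r[1]),round(r[2]))
E
```

```text
{'time': 0.0, 'eef_pos': array([ 0.1754599 , -0.59938246,  0.23087336]), 'tool_rot': array([-1.79921537e+02,  9.47347083e-04,  1.63165342e+01]), 'opening': 0.09199174733229007}
top tin 0.97 [410. 223.  30.  27.] n 672 z [0.06  0.063] rect [ 463. -351.] [59. 58.] 86
top tin 0.74 [122. 175.  52.  52.] n 1683 z [0.012 0.014] rect [581. 345.] [101. 101.] 21
top pot 0.75 [217. 175.  25.  26.] n 486 z [0.057 0.06 ] rect [576. 106.] [49. 49.] 38
top can 0.63 [322. 191.  25.  35.] n 534 z [0.073 0.082] rect [ 530. -143.] [36. 73.] 50
top board_round 0.81 [318. 195.  47.  47.] n 1050 z [0.012 0.015] rect [ 528. -138.] [108. 103.] 46
top board_round 0.79 [314. 265.  45.  44.] n 1639 z [0.012 0.015] rect [ 365. -128.] [105. 103.] 90
top board_round 0.45 [122. 176.  51.  51.] n 1696 z [0.012 0.014] rect [581. 345.] [101. 101.] 21
top board_square 0.86 [406. 221.  40.  35.] n 951 z [0.012 0.014] rect [ 465. -347.] [97. 96.] 88
top board_oblong 0.92 [218. 178.  61.  49.] n 1143 z [0.012 0.014] rect [577. 101.] [130.  80.] 63
top slate 0.64 [122. 176.  51.  48.] n 1667 z [0.012 0.014] rect [581. 34
[... 1030 characters left out ...]
1] rect [ 472. -334.] [23. 55.] 60
scene board_square 0.39 [235. 151.  51.  19.] n 209 z [0.01  0.012] rect [ 470. -240.] [156.  29.] 3
scene board_oblong 0.66 [260. 240.  35.  41.] n 782 z [0.012 0.014] rect [575. 102.] [133.  78.] 63
scene slate 0.79 [321. 322.  73.  71.] n 2633 z [0.012 0.013] rect [580. 345.] [102. 100.] 22
scene brush 0.69 [234. 148.  54.  19.] n 236 z [0.009 0.012] rect [ 469. -240.] [159.  28.] 2
scene spatula 0.62 [322. 268.  70.  38.] n 551 z [0.006 0.009] rect [494. 240.] [ 28. 159.] 88
scene stone 0.7 [246. 210.  46.  29.] n 583 z [0.015 0.017] rect [563.  -0.] [121.  37.] 2
scene stone 0.15 [261. 231.  31.  29.] n 659 z [0.051 0.059] rect [577. 109.] [46. 49.] 39
```

View pics/top0.png

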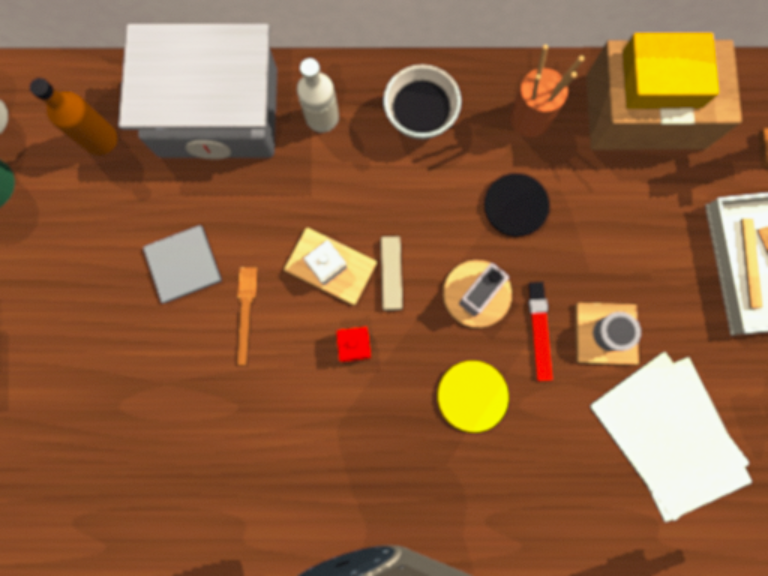

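View pics/scene0.png

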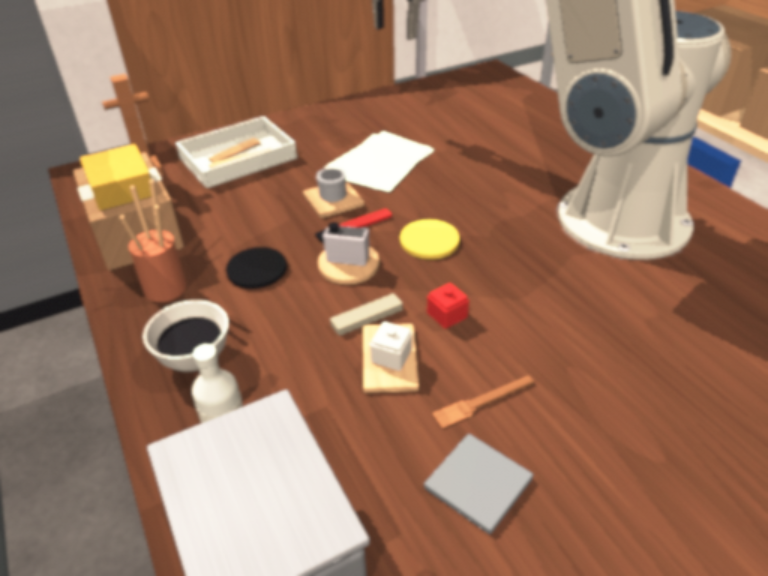

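The top view shows the tin (413,221) on the square board, the can (322,191) on the round and the pot (217,175) on the oblong board. The slate is at (122,176), with black, yellow and red decoys besides. I'll send the pot to the slate first, then the can, the tin and the pot home. First I'll refine the poses.

```bash
cat >> h.py <<'E'
from scipy.optimize import least_squares
def rect(q):
    r=cv2.minAreaRect((q*1000).astype(np.float32));b=cv2.boxPoints(r);e=[b[1]-b[0],b[2]-b[1]]
    l=max(e,key=np.linalg.norm);return np.round(np.r_[r[0],sorted(r[1]),np.degrees(np.arctan2(l[1],l[0]))%180],1)
def near(P,f,c,rad,lo,hi):
    m=(f["z_map"]>0)&(np.hypot(P[...,0]-c[0],P[...,1]-c[1])<rad)&(P[...,2]>lo)&(P[...,2]<hi);return P[m]
def circ(q):
    h=cv2.convexHull((q*1000).astype(np.float32))[:,0];(c,r)=cv2.minEnclosingCircle(h);return np.round([*c,r],1)
E
python3 - <<'E'
from h import *
for cam in("top","scene"):
    f=grab_frame(cam);P=cloud(f)
    print(cam,"pot",rect(near(P,f,(.576,.106),.045,.045,.06)[:,:2]))
    print("can",rect(near(P,f,(.530,-.140),.05,.066,.078)[:,:2]),"cap",np.median(near(P,f,(.530,-.140),.05,.080,.09),axis=0))
    print("tin",circ(near(P,f,(.463,-.350),.045,.050,.07)[:,:2]))
    print("round",circ(near(P,f,(.53,-.135),.07,.007,.018)[:,:2]))
    print("square",rect(near(P,f,(.465,-.347),.075,.007,.018)[:,:2]))
    print("oblong",rect(near(P,f,(.577,.101),.083,.007,.0155)[:,:2]))
    print("slate",rect(near(P,f,(.581,.345),.08,.008,.018)[:,:2]))
E
```

```text
top pot [576.4 106.   50.   50.8  38.6]
can [ 529.7 -143.6   35.9   75.   140.2] cap [ 0.54598618 -0.1571016   0.08432553]
tin [ 463.7 -351.    30.5]
round [ 530.4 -139.8   55.1]
square [ 465.4 -347.3   95.4   97.6   89. ]
oblong [577.2 100.5  80.7 130.2  63.4]
slate [580.8 344.8 100.5 101.5  21.6]
scene pot [575.4 109.   48.4  48.5 126.5]
can [ 529.  -141.7   40.9   73.9  141.1] cap [ 0.54699893 -0.15649536  0.08352324]
tin [ 462.9 -350.1   32. ]
round [ 530.3 -138.5   55.7]
square [ 464.2 -345.    97.    98.3   87.6]
oblong [574.6 100.9  78.2 134.   63.1]
slate [579.8 345.  100.4 102.4  22.1]
```

```bash
cat >> h.py <<'E'
def go(x,y,z,yaw=None):
    o=get_obs();p=o["eef_pos"];r=o["tool_rot"];Y=np.radians(r[2]);c,s=np.cos(Y),np.sin(Y)
    if yaw is not None: dy=(yaw-r[2]+180)%360-180; print("turn z (rad)",round(-np.radians(dy),4)); Y=np.radians(yaw); c,s=np.cos(Y),np.sin(Y)
    d=np.array([x,y,z])-p; t=[c*d[0]+s*d[1],s*d[0]-c*d[1],-d[2]]
    print("t",round(o["time"],2),"rot",np.round(r,2),"pos",np.round(p,4),"then tool shift",np.round(t,4),"rows>=",np.linalg.norm(t)/.038, "open",o["opening"],"grip",o["gripper_force"])
E
python3 -c "
from h import *
go(.576,.1065,.2,38.5)"
```

```text
turn z (rad) -0.3871
t 1.2 rot [180.     0.    16.32] pos [ 0.1756 -0.5999  0.2316] then tool shift [ 0.7531 -0.3035  0.0316] rows>= 21.38328160980156 open 0.09185610983734317 grip 0.0
```

{"fn": "play_rows", "kwargs": {
  "plan": [
    [0,0,0,0,0,-0.097,1],
    [0,0,0,0,0,-0.097,1],
    [0,0,0,0,0,-0.097,1],
    [0,0,0,0,0,-0.097,1],
    [0.03,-0.012,0,0,0,0,1],
    [0.03,-0.012,0,0,0,0,1],
    [0.03,-0.012,0,0,0,0,1],
    [0.03,-0.012,0,0,0,0,1],
    [0.03,-0.012,0,0,0,0,1],
    [0.03,-0.012,0,0,0,0,1],
    [0.03,-0.012,0,0,0,0,1],
    [0.03,-0.012,0,0,0,0,1]
  ],
  "force": 25
}}

```text
time: 2.2
eef_pos: [0.304, -0.3738, 0.2317]
tool_rot: [180.0, -0.0, 38.5]
force: [0.8, -0.8, 0.2]
opening: 0.0917
gripper_force: 0.0
```

{"fn": "play_rows", "kwargs": {
  "plan": [
    [0.03,-0.012,0,0,0,0,1],
    [0.03,-0.012,0,0,0,0,1],
    [0.03,-0.012,0,0,0,0,1],
    [0.03,-0.012,0,0,0,0,1],
    [0.03,-0.012,0,0,0,0,1],
    [0.03,-0.012,0,0,0,0,1],
    [0.03,-0.012,0,0,0,0,1],
    [0.03,-0.012,0,0,0,0,1],
    [0.03,-0.012,0,0,0,0,1],
    [0.03,-0.012,0,0,0,0,1],
    [0.03,-0.012,0,0,0,0,1],
    [0.03,-0.012,0,0,0,0,1]
  ]
}}

```text
time: 3.2
eef_pos: [0.4959, -0.0366, 0.2318]
tool_rot: [180.0, -0.0, 38.6]
force: [1.3, -0.3, 0.7]
opening: 0.0919
gripper_force: 0.0
```

```bash
python3 -c "
from h import *
go(.576,.1065,.12)"
```

```text
t 3.2 rot [ 1.7998e+02 -2.0000e-02  3.8560e+01] pos [ 0.4959 -0.0366  0.2318] then tool shift [ 0.1518 -0.062   0.1118] rows>= 5.22314834480476 open 0.09193840382744756 grip 0.0
```

{"fn": "play_rows", "kwargs": {
  "plan": [
    [0.0304,-0.0124,0.01,0,0,0,1],
    [0.0304,-0.0124,0.01,0,0,0,1],
    [0.0304,-0.0124,0.01,0,0,0,1],
    [0.0304,-0.0124,0.01,0,0,0,1],
    [0.0304,-0.0124,0.01,0,0,0,1],
    [0,0,0.02,0,0,0,1],
    [0,0,0.02,0,0,0,1],
    [0,0,0.02,0,0,0,1],
    [0,0,0,0,0,0,1],
    [0,0,0,0,0,0,1]
  ]
}}

```text
time: 4.03
eef_pos: [0.5749, 0.1049, 0.121]
tool_rot: [-179.9, 0.1, 38.6]
force: [0.2, 0.8, 0.3]
opening: 0.0919
gripper_force: 0.0
```

```bash
python3 -c "
from h import *
go(.576,.1065,.042)"
```

```text
t 4.03 rot [-1.7994e+02  1.1000e-01  3.8550e+01] pos [0.5749 0.1049 0.121 ] then tool shift [ 0.0019 -0.0005  0.079 ] rows>= 2.079699660892958 open 0.09191630595546739 grip 0.0
```

{"fn": "play_rows", "kwargs": {
  "plan": [
    [0.0015,0,0.02,0,0,0,1],
    [0,0,0.02,0,0,0,1],
    [0,0,0.02,0,0,0,1],
    [0,0,0.019,0,0,0,1],
    [0,0,0,0,0,0,1],
    [0,0,0,0,0,0,0.3],
    [0,0,0,0,0,0,0.3],
    [0,0,0,0,0,0,0.3],
    [0,0,0,0,0,0,0.3],
    [0,0,0,0,0,0,0.3],
    [0,0,0,0,0,0,0.3],
    [0,0,0,0,0,0,0.3]
  ],
  "force": 25
}}

```text
time: 5.03
eef_pos: [0.5769, 0.106, 0.043]
tool_rot: [180.0, -0.0, 38.5]
force: [-1.5, 0.0, 5.1]
opening: 0.05
gripper_force: 25.0
```

```bash
python3 -c "
from h import *
go(.5805,.345,.09)"
```

```text
t 5.03 rot [ 1.7999e+02 -3.0000e-02  3.8540e+01] pos [0.5769 0.106  0.043 ] then tool shift [ 0.1517 -0.1846 -0.047 ] rows>= 6.409644451593794 open 0.04997272245482674 grip 25.000895261764526
```

{"fn": "play_rows", "kwargs": {
  "plan": [
    [0,0,-0.02,0,0,0,0.3],
    [0,0,-0.02,0,0,0,0.3],
    [0,0,-0.02,0,0,0,0.3],
    [0.019,-0.023,0,0,0,0,0.3],
    [0.019,-0.023,0,0,0,0,0.3],
    [0.019,-0.023,0,0,0,0,0.3],
    [0.019,-0.023,0,0,0,0,0.3],
    [0.019,-0.023,0,0,0,0,0.3],
    [0.019,-0.023,0,0,0,0,0.3],
    [0.019,-0.023,0,0,0,0,0.3],
    [0.019,-0.023,0,0,0,0,0.3],
    [0,0,0,0,0,0,0.3]
  ]
}}

```text
time: 6.03
eef_pos: [0.5807, 0.3496, 0.1024]
tool_rot: [-179.9, -0.1, 38.7]
force: [0.6, -0.6, -1.7]
opening: 0.0494
gripper_force: 25.0
```

```bash
python3 -c "
from h import *
go(.5805,.345,.044)
f=grab_frame('scene');save(f,'s1.png',1.5)"
```

```text
t 6.03 rot [-1.7993e+02 -1.2000e-01  3.8700e+01] pos [0.5807 0.3496 0.1024] then tool shift [-0.0031  0.0035  0.0584] rows>= 1.5424705068786841 open 0.04942573121174781 grip 24.99981254339218
```

View pics/s1.png

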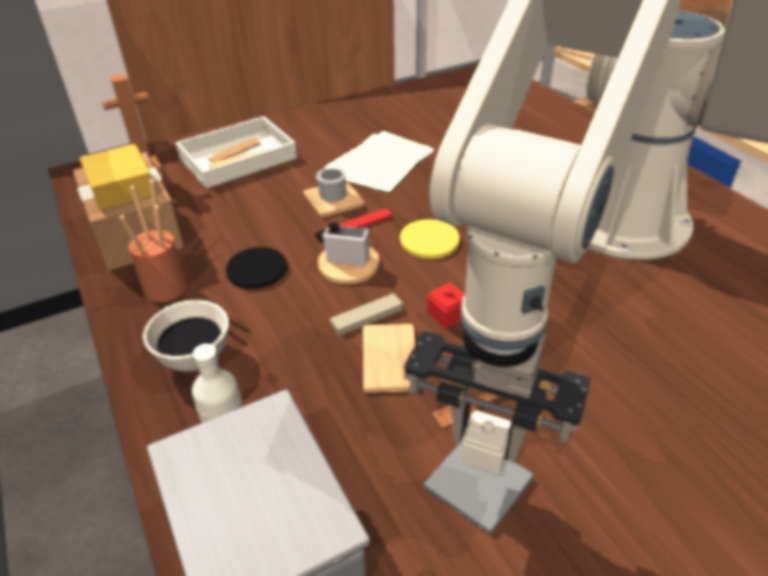

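The pot is held upright over the slate at (485,440). I'll lower it and let go.

{"fn": "play_rows", "kwargs": {
  "plan": [
    [-0.003,0.0035,0.016,0,0,0,0.3],
    [0,0,0.016,0,0,0,0.3],
    [0,0,0.014,0,0,0,0.3],
    [0,0,0.008,0,0,0,0.3],
    [0,0,0.0035,0,0,0,0.3],
    [0,0,0.001,0,0,0,0.3],
    [0,0,0,0,0,0,0.3],
    [0,0,0,0,0,0,0.7],
    [0,0,0,0,0,0,1],
    [0,0,0,0,0,0,1],
    [0,0,0,0,0,0,1],
    [0,0,0,0,0,0,1]
  ]
}}

```text
time: 7.08
eef_pos: [0.581, 0.3401, 0.0445]
tool_rot: [180.0, -0.0, 38.6]
force: [0.1, 0.1, -0.1]
opening: 0.0807
gripper_force: 0.0
```

{"fn": "play_rows", "kwargs": {
  "plan": [
    [0,0,0,0,0,0,1],
    [0,0,-0.015,0,0,0,1],
    [0,0,-0.03,0,0,0,1],
    [0,0,-0.035,0,0,0,1],
    [0,0,-0.035,0,0,0,1],
    [0,0,0,0,0,0,1]
  ]
}}

```text
time: 7.58
eef_pos: [0.5843, 0.3421, 0.1678]
tool_rot: [179.9, -0.6, 38.6]
force: [1.3, 0.1, 1.0]
opening: 0.0921
gripper_force: 0.0
```

```bash
python3 -c "
from h import *
go(.5295,-.143,.16,140.3)
f=grab_frame('scene');P=cloud(f);print(rect(near(P,f,(.58,.345),.05,.045,.062)[:,:2]))"
```

```text
turn z (rad) -1.7759
t 7.58 rot [179.91  -0.64  38.55] pos [0.5843 0.3421 0.1678] then tool shift [-0.2677 -0.4082  0.0078] rows>= 12.847965626893455 open 0.09211041256122644 grip 0.0
[580.2 339.6  50.1  50.4  39.5]
```

{"fn": "play_rows", "kwargs": {
  "plan": [
    [0,0,0,0,0,-0.111,1],
    [0,0,0,0,0,-0.111,1],
    [0,0,0,0,0,-0.111,1],
    [0,0,0,0,0,-0.111,1],
    [0,0,0,0,0,-0.111,1],
    [0,0,0,0,0,-0.111,1],
    [0,0,0,0,0,-0.111,1],
    [0,0,0,0,0,-0.111,1],
    [0,0,0,0,0,-0.111,1],
    [0,0,0,0,0,-0.111,1],
    [0,0,0,0,0,-0.111,1],
    [0,0,0,0,0,-0.111,1]
  ]
}}

```text
time: 8.63
eef_pos: [0.5802, 0.3396, 0.1586]
tool_rot: [-179.9, 0.0, 115.2]
force: [0.1, -0.5, 0.1]
opening: 0.092
gripper_force: 0.0
```

{"fn": "play_rows", "kwargs": {
  "plan": [
    [0,0,0,0,0,-0.111,1],
    [0,0,0,0,0,-0.111,1],
    [0,0,0,0,0,-0.111,1],
    [0,0,0,0,0,-0.111,1],
    [-0.019,-0.029,0,0,0,0,1],
    [-0.019,-0.029,0,0,0,0,1],
    [-0.019,-0.029,0,0,0,0,1],
    [-0.019,-0.029,0,0,0,0,1],
    [-0.019,-0.029,0,0,0,0,1],
    [-0.019,-0.029,0,0,0,0,1],
    [-0.019,-0.029,0,0,0,0,1],
    [-0.019,-0.029,0,0,0,0,1]
  ]
}}

```text
time: 9.63
eef_pos: [0.5485, 0.0627, 0.1589]
tool_rot: [-180.0, -0.0, 140.3]
force: [0.4, -0.3, 0.2]
opening: 0.0921
gripper_force: 0.0
```

{"fn": "play_rows", "kwargs": {
  "plan": [
    [-0.019,-0.029,0,0,0,0,1],
    [-0.019,-0.029,0,0,0,0,1],
    [-0.019,-0.029,0,0,0,0,1],
    [-0.019,-0.029,0,0,0,0,1],
    [-0.019,-0.029,0,0,0,0,1],
    [-0.01,-0.015,0,0,0,0,1],
    [-0.005,-0.01,0,0,0,0,1],
    [0,0,0,0,0,0,1],
    [0,0,0,0,0,0,1]
  ]
}}

```text
time: 10.38
eef_pos: [0.5253, -0.1364, 0.1589]
tool_rot: [180.0, -0.0, 140.2]
force: [0.2, 0.8, -0.2]
opening: 0.0919
gripper_force: 0.0
```

```bash
python3 -c "
from h import *
go(.5295,-.143,.047,140.3)"
```

```text
turn z (rad) -0.001
t 10.38 rot [ 1.8000e+02 -4.0000e-02  1.4024e+02] pos [ 0.5253 -0.1364  0.1589] then tool shift [-0.0075 -0.0024  0.1119] rows>= 2.9517079645760647 open 0.09191392538648688 grip 0.0
```

{"fn": "play_rows", "kwargs": {
  "plan": [
    [-0.0075,-0.0025,0.018,0,0,0,1],
    [0,0,0.025,0,0,0,1],
    [0,0,0.025,0,0,0,1],
    [0,0,0.022,0,0,0,1],
    [0,0,0.015,0,0,0,1],
    [0,0,0.007,0,0,0,1],
    [0,0,0,0,0,0,1],
    [0,0,0,0,0,0,0.3],
    [0,0,0,0,0,0,0.3],
    [0,0,0,0,0,0,0.3],
    [0,0,0,0,0,0,0.3],
    [0,0,0,0,0,0,0.2]
  ]
}}

```text
time: 11.38
eef_pos: [0.5302, -0.1435, 0.0478]
tool_rot: [180.0, 0.1, 140.3]
force: [-0.4, 0.7, 0.3]
opening: 0.0608
gripper_force: 0.0
```

{"fn": "play_rows", "kwargs": {
  "plan": [
    [0,0,0,0,0,0,0.2],
    [0,0,0,0,0,0,0.2],
    [0,0,0,0,0,0,0.2],
    [0,0,0,0,0,0,0.2]
  ]
}}

```text
time: 11.72
eef_pos: [0.5298, -0.1435, 0.0471]
tool_rot: [180.0, 0.0, 140.3]
force: [-0.7, -0.7, 1.2]
opening: 0.0357
gripper_force: 25.0
```

```bash
python3 -c "
from h import *
go(.5295,-.143,.12,140.3)"
```

```text
turn z (rad) -0.0
t 11.72 rot [180.    0.  140.3] pos [ 0.5298 -0.1435  0.0471] then tool shift [ 0.0005  0.0002 -0.0729] rows>= 1.9177403148161831 open 0.035692825630264394 grip 25.000186264514923
```

{"fn": "play_rows", "kwargs": {
  "plan": [
    [0,0,-0.02,0,0,0,0.2],
    [0,0,-0.025,0,0,0,0.2],
    [0,0,-0.025,0,0,0,0.2],
    [0,0,0,0,0,0.096,0.2],
    [0,0,0,0,0,0.096,0.2],
    [0,0,0,0,0,0.096,0.2],
    [0,0,0,0,0,0.096,0.2],
    [0,0,0,0,0,0.096,0.2],
    [0,0,0,0,0,0.096,0.2],
    [0,0,0,0,0,0.096,0.2],
    [0,0,0,0,0,0.096,0.2],
    [0,0,0,0,0,0.096,0.2]
  ]
}}

```text
time: 12.72
eef_pos: [0.5293, -0.1434, 0.1167]
tool_rot: [-179.9, -0.0, 90.5]
force: [0.3, 0.0, -2.9]
opening: 0.0361
gripper_force: 25.0
```

{"fn": "play_rows", "kwargs": {
  "plan": [
    [0,0,0,0,0,0.096,0.2],
    [0,0,0,0,0,0.096,0.2],
    [0,0,0,0,0,0.096,0.2],
    [0,0,0,0,0,0.096,0.2],
    [0,0,0,0,0,0.096,0.2],
    [0,0,0,0,0,0,0.2]
  ]
}}

```text
time: 13.22
eef_pos: [0.5294, -0.1434, 0.1167]
tool_rot: [-180.0, 0.0, 63.0]
force: [-1.2, 0.1, -2.2]
opening: 0.0357
gripper_force: 25.0
```

```bash
python3 -c "
from h import *
go(.5765,.1007,.12,63.3)"
```

```text
turn z (rad) -0.0044
t 13.22 rot [-1.7996e+02  1.0000e-02  6.3050e+01] pos [ 0.5294 -0.1434  0.1167] then tool shift [ 0.2392 -0.0676 -0.0033] rows>= 6.5419546382172795 open 0.03567201614260881 grip 25.000653862953186
```

{"fn": "play_rows", "kwargs": {
  "plan": [
    [0.027,-0.0075,0,0,0,0,0.2],
    [0.027,-0.0075,0,0,0,0,0.2],
    [0.027,-0.0075,0,0,0,0,0.2],
    [0.027,-0.0075,0,0,0,0,0.2],
    [0.027,-0.0075,0,0,0,0,0.2],
    [0.027,-0.0075,0,0,0,0,0.2],
    [0.027,-0.0075,0,0,0,0,0.2],
    [0.027,-0.0075,0,0,0,0,0.2],
    [0.015,-0.005,0,0,0,0,0.2],
    [0.008,-0.0025,0,0,0,0,0.2],
    [0,0,0,0,0,0,0.2],
    [0,0,0,0,0,0,0.2]
  ]
}}

```text
time: 14.22
eef_pos: [0.5765, 0.1001, 0.1168]
tool_rot: [-180.0, 0.0, 63.4]
force: [-0.1, -0.8, -2.7]
opening: 0.0357
gripper_force: 25.0
```

```bash
python3 -c "
from h import *
go(.5765,.1007,.0475)
f=grab_frame('scene');P=cloud(f);print(rect(near(P,f,(.576,.1),.055,.128,.15)[:,:2]),rect(near(P,f,(.577,.101),.083,.007,.0155)[:,:2]));save(f,'s2.png',1.5)"
```

```text
t 14.22 rot [-1.7997e+02  4.0000e-02  6.3420e+01] pos [0.5765 0.1001 0.1168] then tool shift [ 0.0006 -0.0003  0.0693] rows>= 1.8237986395116954 open 0.03568379924032715 grip 24.99953806400299
[578.9 100.9  63.2  76.8  85.3] [575.2 102.   78.1 132.8  63. ]
```

View pics/s2.png

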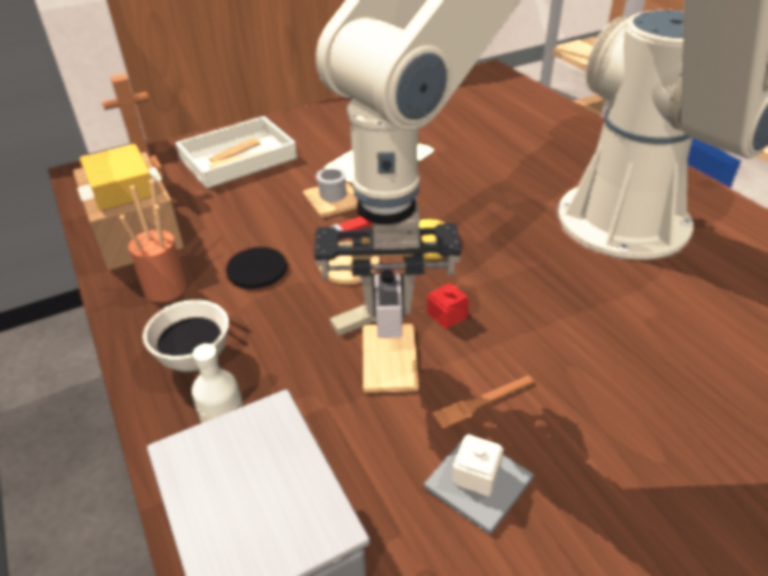

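The can hangs upright over the oblong board (390,310) and is aligned with it. The pot stands on the slate at (478,465). Next I'll lower the can, release it and lift.

{"fn": "play_rows", "kwargs": {
  "plan": [
    [0,0,0.018,0,0,0,0.2],
    [0,0,0.02,0,0,0,0.2],
    [0,0,0.016,0,0,0,0.2],
    [0,0,0.009,0,0,0,0.2],
    [0,0,0.0045,0,0,0,0.2],
    [0,0,0.0015,0,0,0,0.2],
    [0,0,0,0,0,0,0.2],
    [0,0,0,0,0,0,0.2],
    [0,0,0,0,0,0,0.6],
    [0,0,0,0,0,0,1],
    [0,0,0,0,0,0,1],
    [0,0,0,0,0,0,1]
  ]
}}

```text
time: 15.27
eef_pos: [0.5772, 0.1005, 0.0486]
tool_rot: [180.0, -0.0, 63.3]
force: [0.2, -0.1, 0.2]
opening: 0.0605
gripper_force: 0.0
```

{"fn": "play_rows", "kwargs": {
  "plan": [
    [0,0,0,0,0,0,1],
    [0,0,0,0,0,0,1],
    [0,0,0,0,0,0,1],
    [0,0,-0.015,0,0,0,1],
    [0,0,-0.03,0,0,0,1],
    [0,0,-0.035,0,0,0,1],
    [0,0,-0.025,0,0,0,1],
    [0,0,-0.01,0,0,0,1],
    [0,0,0,0,0,0,1],
    [0,0,0,0,0,0,1]
  ]
}}

```text
time: 16.1
eef_pos: [0.5766, 0.1004, 0.1626]
tool_rot: [180.0, -0.0, 63.3]
force: [-0.1, -0.1, 0.7]
opening: 0.0916
gripper_force: 0.0
```

```bash
python3 -c "
from h import *
go(.4635,-.3507,.15)
f=grab_frame('scene');P=cloud(f);print(rect(near(P,f,(.576,.1),.055,.064,.078)[:,:2]))"
```

```text
t 16.1 rot [180.   -0.   63.3] pos [0.5766 0.1004 0.1626] then tool shift [-0.4538  0.1016  0.0126] rows>= 12.242726204963695 open 0.09157521849642992 grip 0.0
[576.1 100.3  35.   77.6  62.2]
```

{"fn": "play_rows", "kwargs": {
  "plan": [
    [-0.029,0.0065,0,0,0,0,1],
    [-0.029,0.0065,0,0,0,0,1],
    [-0.029,0.0065,0,0,0,0,1],
    [-0.029,0.0065,0,0,0,0,1],
    [-0.029,0.0065,0,0,0,0,1],
    [-0.029,0.0065,0,0,0,0,1],
    [-0.029,0.0065,0,0,0,0,1],
    [-0.029,0.0065,0,0,0,0,1],
    [-0.029,0.0065,0,0,0,0,1],
    [-0.029,0.0065,0,0,0,0,1],
    [-0.029,0.0065,0,0,0,0,1],
    [-0.029,0.0065,0,0,0,0,1]
  ]
}}

```text
time: 17.15
eef_pos: [0.4884, -0.2463, 0.1609]
tool_rot: [-179.8, -0.0, 63.3]
force: [0.5, -0.1, -0.9]
opening: 0.0918
gripper_force: 0.0
```

{"fn": "play_rows", "kwargs": {
  "plan": [
    [-0.029,0.0065,0,0,0,0,1],
    [-0.029,0.0065,0,0,0,0,1],
    [-0.029,0.0065,0,0,0,0,1],
    [-0.0128,0.003,0.01,0,0,0,1],
    [-0.006,0.001,0.01,0,0,0,1],
    [0,0,0.01,0,0,0,1],
    [0,0,0,0,0,0,1],
    [0,0,0,0,0,0,1]
  ]
}}

```text
time: 17.82
eef_pos: [0.4631, -0.3487, 0.1314]
tool_rot: [-179.8, -0.1, 63.3]
force: [0.3, -0.4, 0.5]
opening: 0.0919
gripper_force: 0.0
```

```bash
python3 -c "
from h import *
go(.4635,-.3507,.042)"
```

```text
t 17.82 rot [-1.7981e+02 -5.0000e-02  6.3350e+01] pos [ 0.4631 -0.3487  0.1314] then tool shift [-0.0016  0.0013  0.0894] rows>= 2.352371832572268 open 0.09188492442847901 grip 0.0
```

{"fn": "play_rows", "kwargs": {
  "plan": [
    [-0.0016,0.0013,0.02,0,0,0,1],
    [0,0,0.025,0,0,0,1],
    [0,0,0.023,0,0,0,1],
    [0,0,0.015,0,0,0,1],
    [0,0,0.007,0,0,0,1],
    [0,0,0,0,0,0,1],
    [0,0,0,0,0,0,0.4],
    [0,0,0,0,0,0,0.4],
    [0,0,0,0,0,0,0.4],
    [0,0,0,0,0,0,0.4],
    [0,0,0,0,0,0,0.4],
    [0,0,0,0,0,0,0.4]
  ]
}}

```text
time: 18.82
eef_pos: [0.464, -0.3527, 0.0436]
tool_rot: [180.0, 0.0, 63.3]
force: [-1.6, 0.8, 7.0]
opening: 0.0576
gripper_force: 25.0
```

{"fn": "play_rows", "kwargs": {
  "plan": [
    [0,0,0,0,0,0,0.4],
    [0,0,0,0,0,0,0.4]
  ]
}}

```text
time: 18.98
eef_pos: [0.4641, -0.3527, 0.0437]
tool_rot: [180.0, 0.0, 63.3]
force: [-1.6, 1.8, 5.9]
opening: 0.0577
gripper_force: 25.0
```

```bash
python3 -c "
from h import *
go(.5303,-.1392,.102)"
```

```text
t 18.98 rot [179.99   0.    63.29] pos [ 0.4641 -0.3527  0.0437] then tool shift [ 0.2205 -0.0368 -0.0583] rows>= 6.079064166172221 open 0.057650699284847715 grip 25.00112771987915
```

{"fn": "play_rows", "kwargs": {
  "plan": [
    [0,0,-0.015,0,0,0,0.4],
    [0,0,-0.025,0,0,0,0.4],
    [0,0,-0.02,0,0,0,0.4],
    [0.027,-0.0045,0,0,0,0,0.4],
    [0.027,-0.0045,0,0,0,0,0.4],
    [0.027,-0.0045,0,0,0,0,0.4],
    [0.027,-0.0045,0,0,0,0,0.4],
    [0.027,-0.0045,0,0,0,0,0.4],
    [0.027,-0.0045,0,0,0,0,0.4],
    [0.027,-0.0045,0,0,0,0,0.4],
    [0.018,-0.0035,0,0,0,0,0.4],
    [0.012,-0.002,0,0,0,0,0.4]
  ]
}}

```text
time: 19.98
eef_pos: [0.5295, -0.1385, 0.1029]
tool_rot: [-180.0, -0.0, 63.4]
force: [0.3, -0.1, -2.7]
opening: 0.0576
gripper_force: 25.0
```

{"fn": "play_rows", "kwargs": {
  "plan": [
    [0,0,0,0,0,0,0.4],
    [0,0,0,0,0,0,0.4]
  ]
}}

```text
time: 20.15
eef_pos: [0.5294, -0.1402, 0.1029]
tool_rot: [-180.0, 0.0, 63.4]
force: [-0.4, 0.0, -2.4]
opening: 0.058
gripper_force: 25.0
```

```bash
python3 -c "
from h import *
go(.5303,-.1392,.0435)
f=grab_frame('scene');save(f,'s3.png',1.5)"
```

```text
t 20.15 rot [-1.7999e+02  2.0000e-02  6.3370e+01] pos [ 0.5294 -0.1402  0.1029] then tool shift [0.0013 0.0004 0.0594] rows>= 1.5645095400690292 open 0.057997904449989535 grip 24.999582767486572
```

View pics/s3.png

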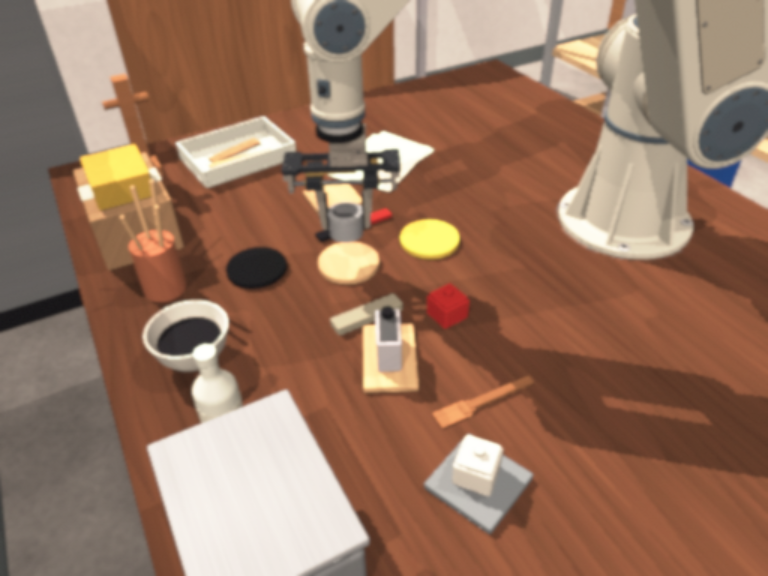

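The tin hangs upright above the round board (347,225) and the can stands centred on the oblong board. I'll lower the tin.

{"fn": "play_rows", "kwargs": {
  "plan": [
    [0.0005,0.0004,0.018,0,0,0,0.4],
    [0,0,0.018,0,0,0,0.4],
    [0,0,0.012,0,0,0,0.4],
    [0,0,0.006,0,0,0,0.4],
    [0,0,0.0035,0,0,0,0.4],
    [0,0,0.0015,0,0,0,0.4],
    [0,0,0,0,0,0,0.4],
    [0,0,0,0,0,0,0.4],
    [0,0,0,0,0,0,0.8],
    [0,0,0,0,0,0,1],
    [0,0,0,0,0,0,1],
    [0,0,0,0,0,0,1]
  ]
}}

```text
time: 21.2
eef_pos: [0.5304, -0.1401, 0.0446]
tool_rot: [179.9, -0.0, 63.3]
force: [0.2, 0.1, 0.7]
opening: 0.0823
gripper_force: 0.0
```

{"fn": "play_rows", "kwargs": {
  "plan": [
    [0,0,0,0,0,0,1],
    [0,0,0,0,0,0,1],
    [0,0,-0.015,0,0,0,1],
    [0,0,-0.03,0,0,0,1],
    [0,0,-0.035,0,0,0,1],
    [0,0,-0.025,0,0,0,1],
    [0,0,-0.01,0,0,0,1],
    [0,0,0,0,0,0,1],
    [0,0,0,0,0,0,1]
  ]
}}

```text
time: 21.95
eef_pos: [0.5298, -0.14, 0.1587]
tool_rot: [180.0, -0.0, 63.3]
force: [-0.8, 0.3, -0.4]
opening: 0.0923
gripper_force: 0.0
```

```bash
python3 -c "
from h import *
go(.5805,.3405,.15,38.6)
f=grab_frame('scene');P=cloud(f);print(circ(near(P,f,(.53,-.139),.045,.050,.07)[:,:2]),rect(near(P,f,(.58,.34),.05,.045,.062)[:,:2]))"
```

```text
turn z (rad) 0.4311
t 21.95 rot [179.99  -0.    63.3 ] pos [ 0.5298 -0.14    0.1587] then tool shift [ 0.3394 -0.3439  0.0087] rows>= 12.71726027577262 open 0.09225959457662448 grip 0.0
[ 530.2 -138.5   31.5] [580.5 339.5  50.   50.5  38.8]
```

Tin is centred. Next is the pot: 4 turn rows of 0.108, then the shift.

{"fn": "play_rows", "kwargs": {
  "plan": [
    [0,0,0,0,0,0.108,1],
    [0,0,0,0,0,0.108,1],
    [0,0,0,0,0,0.108,1],
    [0,0,0,0,0,0.107,1],
    [0.024,-0.0243,0,0,0,0,1],
    [0.024,-0.0243,0,0,0,0,1],
    [0.024,-0.0243,0,0,0,0,1],
    [0.024,-0.0243,0,0,0,0,1],
    [0.024,-0.0243,0,0,0,0,1],
    [0.024,-0.0243,0,0,0,0,1],
    [0.024,-0.0243,0,0,0,0,1],
    [0.024,-0.0243,0,0,0,0,1]
  ]
}}

```text
time: 23.0
eef_pos: [0.5574, 0.133, 0.1567]
tool_rot: [-179.9, 0.2, 38.6]
force: [0.3, -0.6, -0.3]
opening: 0.0918
gripper_force: 0.0
```

{"fn": "play_rows", "kwargs": {
  "plan": [
    [0.024,-0.0243,0,0,0,0,1],
    [0.024,-0.0243,0,0,0,0,1],
    [0.024,-0.0243,0,0,0,0,1],
    [0.024,-0.0243,0,0,0,0,1],
    [0.024,-0.0243,0,0,0,0,1],
    [0.018,-0.018,0,0,0,0,1],
    [0.0095,-0.01,0,0,0,0,1],
    [0,0,0,0,0,0,1],
    [0,0,0,0,0,0,1]
  ]
}}

```text
time: 23.75
eef_pos: [0.5798, 0.3399, 0.1572]
tool_rot: [-180.0, 0.2, 38.7]
force: [0.7, -0.3, -0.7]
opening: 0.0917
gripper_force: 0.0
```

```bash
python3 -c "
from h import *
go(.5805,.3400,.043)"
```

```text
t 23.75 rot [-1.800e+02  1.700e-01  3.867e+01] pos [0.5798 0.3399 0.1572] then tool shift [0.0006 0.0004 0.1142] rows>= 3.0058198373209937 open 0.09170129747294169 grip 0.0
```

{"fn": "play_rows", "kwargs": {
  "plan": [
    [0,0,0.02,0,0,0,1],
    [0,0,0.03,0,0,0,1],
    [0,0,0.03,0,0,0,1],
    [0,0,0.022,0,0,0,1],
    [0,0,0.008,0,0,0,1],
    [0,0,0.004,0,0,0,1],
    [0,0,0,0,0,0,0.3],
    [0,0,0,0,0,0,0.3],
    [0,0,0,0,0,0,0.3],
    [0,0,0,0,0,0,0.3],
    [0,0,0,0,0,0,0.3],
    [0,0,0,0,0,0,0.3]
  ]
}}

```text
time: 24.75
eef_pos: [0.581, 0.3408, 0.0458]
tool_rot: [180.0, -0.1, 38.6]
force: [0.8, 0.1, -0.9]
opening: 0.0539
gripper_force: 0.0
```

{"fn": "play_rows", "kwargs": {
  "plan": [
    [0,0,0,0,0,0,0.3],
    [0,0,0,0,0,0,0.3],
    [0,0,0,0,0,0,0.3],
    [0,0,-0.015,0,0,0,0.3],
    [0,0,-0.03,0,0,0,0.3],
    [0,0,-0.03,0,0,0,0.3],
    [0,0,-0.03,0,0,0,0.3],
    [0,0,-0.015,0,0,0,0.3],
    [0,0,0,0,0,0,0.3],
    [0,0,0,0,0,0,0.3]
  ]
}}

```text
time: 25.58
eef_pos: [0.5808, 0.3406, 0.1659]
tool_rot: [180.0, -0.1, 38.6]
force: [-0.2, -0.0, -2.6]
opening: 0.0499
gripper_force: 25.0
```

```bash
python3 -c "
from h import *
go(.4650,-.3465,.163)"
```

```text
t 25.58 rot [ 1.7999e+02 -8.0000e-02  3.8610e+01] pos [0.5808 0.3406 0.1659] then tool shift [-0.5193  0.4646  0.0029] rows>= 18.337974774295446 open 0.04989910691002397 grip 24.99953716993332
```

{"fn": "play_rows", "kwargs": {
  "plan": [
    [-0.0226,0.0202,0,0,0,0,0.3],
    [-0.0226,0.0202,0,0,0,0,0.3],
    [-0.0226,0.0202,0,0,0,0,0.3],
    [-0.0226,0.0202,0,0,0,0,0.3],
    [-0.0226,0.0202,0,0,0,0,0.3],
    [-0.0226,0.0202,0,0,0,0,0.3],
    [-0.0226,0.0202,0,0,0,0,0.3],
    [-0.0226,0.0202,0,0,0,0,0.3],
    [-0.0226,0.0202,0,0,0,0,0.3],
    [-0.0226,0.0202,0,0,0,0,0.3],
    [-0.0226,0.0202,0,0,0,0,0.3],
    [-0.0226,0.0202,0,0,0,0,0.3]
  ]
}}

```text
time: 26.58
eef_pos: [0.5181, -0.0194, 0.1633]
tool_rot: [-179.9, 0.1, 38.6]
force: [-0.1, -0.3, -1.9]
opening: 0.0502
gripper_force: 25.0
```

{"fn": "play_rows", "kwargs": {
  "plan": [
    [-0.0226,0.0202,0,0,0,0,0.3],
    [-0.0226,0.0202,0,0,0,0,0.3],
    [-0.0226,0.0202,0,0,0,0,0.3],
    [-0.0226,0.0202,0,0,0,0,0.3],
    [-0.0226,0.0202,0,0,0,0,0.3],
    [-0.0226,0.0202,0,0,0,0,0.3],
    [-0.0226,0.0202,0,0,0,0,0.3],
    [-0.0226,0.0202,0,0,0,0,0.3],
    [-0.0226,0.0202,0,0,0,0,0.3],
    [-0.0226,0.0202,0,0,0,0,0.3],
    [-0.014,0.0125,0,0,0,0,0.3],
    [-0.008,0.0075,0,0,0,0,0.3]
  ]
}}

```text
time: 27.58
eef_pos: [0.4632, -0.3478, 0.1631]
tool_rot: [-179.8, 0.1, 38.5]
force: [-0.4, -0.4, -3.0]
opening: 0.0496
gripper_force: 25.0
```

{"fn": "play_rows", "kwargs": {
  "plan": [
    [0,0,0,0,0,0,0.3],
    [0,0,0,0,0,0,0.3],
    [0,0,0.02,0,0,0,0.3],
    [0,0,0.02,0,0,0,0.3],
    [0,0,0.015,0,0,0,0.3],
    [0,0,0,0,0,0,0.3],
    [0,0,0,0,0,0,0.3]
  ]
}}

```text
time: 28.17
eef_pos: [0.4645, -0.3446, 0.1094]
tool_rot: [-179.9, 0.0, 38.7]
force: [-0.4, 0.1, -1.7]
opening: 0.0498
gripper_force: 25.0
```

```bash
python3 -c "
from h import *
go(.4650,-.3465,.0455)
f=grab_frame('scene');save(f,'s4.png',1.5)"
```

```text
t 28.17 rot [-1.7986e+02  2.0000e-02  3.8680e+01] pos [ 0.4645 -0.3446  0.1094] then tool shift [-0.0008  0.0018  0.0639] rows>= 1.6827807138657571 open 0.04976714810063352 grip 24.999613165855408
```

View pics/s4.png

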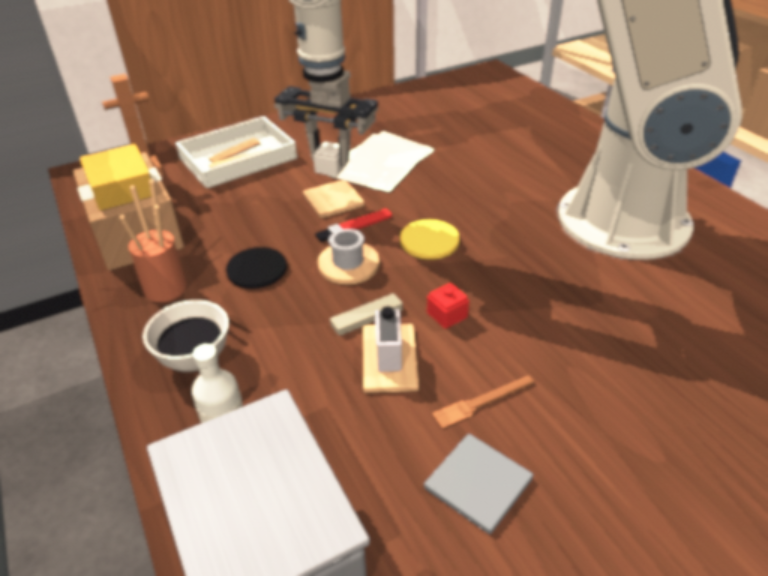

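The pot is upright above the square board (333,160), and the tin and can are in place. I'll lower the pot, release it and retreat.

{"fn": "play_rows", "kwargs": {
  "plan": [
    [-0.0005,0.001,0.018,0,0,0,0.3],
    [0,0,0.02,0,0,0,0.3],
    [0,0,0.013,0,0,0,0.3],
    [0,0,0.008,0,0,0,0.3],
    [0,0,0.004,0,0,0,0.3],
    [0,0,0.0015,0,0,0,0.3],
    [0,0,0,0,0,0,0.3],
    [0,0,0,0,0,0,0.3],
    [0,0,0,0,0,0,0.7],
    [0,0,0,0,0,0,1],
    [0,0,0,0,0,0,1],
    [0,0,0,0,0,0,1]
  ]
}}

```text
time: 29.22
eef_pos: [0.4653, -0.3477, 0.046]
tool_rot: [180.0, -0.0, 38.6]
force: [0.3, -1.0, -0.8]
opening: 0.0742
gripper_force: 0.0
```

{"fn": "play_rows", "kwargs": {
  "plan": [
    [0,0,0,0,0,0,1],
    [0,0,0,0,0,0,1],
    [0,0,-0.015,0,0,0,1],
    [0,0,-0.03,0,0,0,1],
    [0,0,-0.035,0,0,0,1],
    [0,0,-0.035,0,0,0,1],
    [0,0,-0.035,0,0,0,1],
    [-0.035,0,-0.01,0,0,0,1],
    [-0.035,0,0,0,0,0,1],
    [-0.035,0,0,0,0,0,1],
    [0,0,0,0,0,0,1],
    [0,0,0,0,0,0,1]
  ]
}}

```text
time: 30.22
eef_pos: [0.3818, -0.4138, 0.2057]
tool_rot: [180.0, -0.0, 38.4]
force: [0.3, 0.4, 0.7]
opening: 0.092
gripper_force: 0.0
```

Run:
```python
from h import *
for cam in("top","scene"):
    f=grab_frame(cam);P=cloud(f);save(f,cam+"9.png",1.5)
    print(cam,"pot",rect(near(P,f,(.465,-.346),.045,.045,.062)[:,:2]),"square",rect(near(P,f,(.465,-.347),.075,.007,.018)[:,:2]))
    print("can",rect(near(P,f,(.577,.1),.05,.066,.078)[:,:2]))
    print("tin",circ(near(P,f,(.530,-.139),.045,.050,.07)[:,:2]))
o=get_obs();print(o["time"],o["eef_pos"])
```

```text
top pot [ 465.8 -348.6   50.6   50.8  128.1] square [ 465.3 -347.3   96.    97.4   88.1]
can [578.   99.8  36.2  73.6  63. ]
tin [ 531.5 -139.5   30.2]
scene pot [ 465.9 -345.9   49.7   53.5   38.8] square [ 464.6 -344.5   97.1   98.5   86.4]
can [576.5 101.   35.   74.6  62.2]
tin [ 530.8 -138.7   31. ]
30.3167 [ 0.38326953 -0.41265895  0.20545921]
```

View pics/scene9.png

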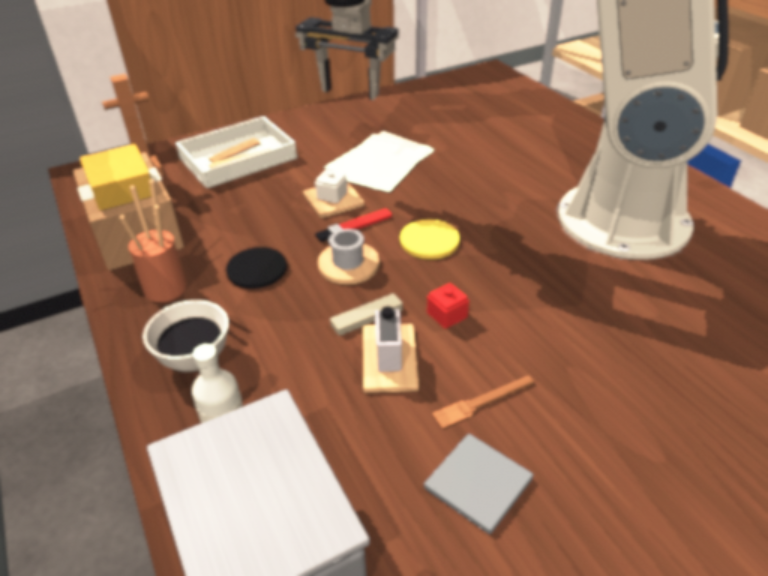

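The picture shows the pot (332,188), tin (347,250) and can (389,340) upright on their own boards. The arm is clear of everything.

```bash
python3 -c "
from cell import *
print(close_job())"
```

```text
the job is handed in; nothing more can be done
None
```

The tin, pot and can each stand upright and released on their own boards, within about 2 mm of centre by the last camera check; the job is handed in at about 30 s, with no verdict returned.

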